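Open the child-proof medicine bottle on the bedside table

ROBOT

A 7-joint arm with a two-finger parallel gripper is mounted at the origin on the work surface. World frame = base frame: x ahead of the robot, y to its left, z up, the work surface at z = 0. Lengths are in m, angles in rad, forces in N, time in s.
With the tool pointing down it reaches from about 0.4 to 0.875 m from the base axis. Payload 19.3 kg.
Tool frame: the origin (TCP) lies on the centre line of the jaws, within the pads' length; the fingertips stand 14 mm ahead of it and the grasp point (between the pads) lies 5 mm behind it (bot.tip_extent is the distance from the TCP to the fingertips, in m); z points along the fingers, y is the line along which they close (so a half turn about z gives the same grasp; the last joint's range is limited). The gripper opens to 85 mm and grips with 20 to 120 N. Pads are 22 mm wide; open, the fingers measure 114 mm over their backs; the gripper's body (76 mm by 85 mm) begins 54 mm behind the grasp point. The pads swing forward as they close: fully open they stand 13 mm farther back than shut.
Start: joints at [-0.07, 0.521, -0.036, 1.599, 0.021, 1.021, -0.113], TCP at [0.625, -0, 0.217] pointing down, gripper open.
Joint ranges: [-2.91, 2.91], [-0.3, 2.13], [-1.5, 1.42], [0.17, 2.43], [-1.26, 4.41], [0.16, 1.93], [-2.52, 2.52]. Speed limits (rad/s): [1.89, 1.89, 2.39, 2.39, 3.01, 3.01, 3.01].

INTERFACE

Orientations are given as [roll, pitch, yaw] about the fixed x, y, z axes, in that order (R = Rz(yaw) Ry(pitch) Rx(roll)).
In Python, from workcell import monitor, grab_frame, camera_model, bot gives the robot as it stands.
- The arm moves only by the tool move_arm, never from a script. Its argument "moves" is a list of rows, each a list of 4 numbers: the shift along the world's x, y, z in mm, then the turn about the world's z in rad. A call has 1 to 12 rows; each row is the pose to reach, as a shift and turn from the pose commanded when the call began; what a row does not reach only later rows make up. A row lasts 1/8 s, in which the tool goes at most 62.5 mm and 10.7 degrees, less where a joint would pass 70% of its speed; a pose out of reach is approached as far as the arm can. A call with a gripper value outside its range is refused whole. "gripper" is the opening, from 0 (shut) to 1 (fully open), set as the call begins (left out, the last holds). The fingers move at their own pace and stop on an object; "newtons" is the grip in N (left out, the last holds). Time passes only in rows, so rows that repeat a pose let the fingers close. It gives the time, the measured TCP pose, the force, the opening and the grip force at its end, in the units of the state.
- monitor.observe(): the state, without advancing time (a new reading comes with each control period).
- grab_frame(name): name is "scene" or "side" or "wrist"; returns the picture (420x560x3 uint8, blue, green, red); there is no depth.
- camera_model(name): a dict with "vfov" (degrees; the focal length in pixels is half the picture's height over the tangent of half this angle, whatever the lens; pixels are square), "cx", "cy" (the principal point, pixels), "R" (3x3) and "t" (3): a world point X has camera coordinates R X + t; the wrist camera has in their place "T_tool_cam" (4x4, takes a point from camera to tool coordinates, whose origin is the TCP and whose axes are the flange's). Camera axes: x right, y down, z forward; pixel columns grow to the right and rows downward; lengths in m; the calibration is good to about 2 mm. A picture is of the moment at which its call begins: read the wrist's pose just before it. camera_model takes no time and is no camera call.
- bot.job_done(): hands the job in; it is judged then, once.
The state is a dict: "clock": time; "qpos": joint angles; "qd": joint speeds; "joint_efforts": joint torques, N m; "position": TCP position; "tool_rot": TCP orientation; "force": force on the tool from outside, world axes, zero at the start; "moment": the same for the moment, N m; "grip_width": finger opening in m; "finger_force": force on a finger pad.
Only numpy, scipy, OpenCV 4.12 (cv2) and the standard library are available. Lean on these libraries where they do the work, as an engineer would, in place of code of your own. Each camera call takes 0.05 s, during which the arm holds its last target. There are 200 camera calls.

TASK

Slide the tray with the amber medicine bottle all the way out from under the riser shelf. Then press the bottle's white safety cap down, turn it about 60 degrees anticlockwise while it is pressed so that it comes free, and lift it off. Finish still gripping the cap, upright and still, with its lower rim about 5 cm straight above the bottle's mouth, the tray still out and the other things left where they are.

Things in the scene. Friction and masses are not known exactly. Their poses are not given: they have to be found in the camera images.
- riser: Clear acrylic shelf with wooden edges, fixed on the table: board 240 mm wide, 135 mm deep, underside 125 mm and top 140 mm above the table, on four thin posts. Origin on the table on the bottle's axis when the tray is in; z up. The tray slides out along the riser's -x. In this frame the board covers x -35 to +100 mm, y +-120 mm.
- tray (a joint): White tray (94 mm wide, top 10 mm above the table) sliding under the riser. 0 = in, bottle under the board; 0.13 m = fully out at a stop, bottle axis 95 mm in front of the board's edge. Friction about 3 N; stays where left. The amber medicine bottle (54 mm across, green-banded label) is set fast in it and cannot turn.
- tray_knob (a point): Centre of the steel ball knob, 26 mm across, on a post at the tray's front, 40 mm above the table and 105 mm in front of the bottle's axis; moves with the tray. Free to grip from above: the nearest tall thing is the board's front edge, 70 mm behind it when the tray is in. Axes as the riser's.
- bottle_mouth (a point): Top of the bottle's sprung white inner seal, on the bottle's upright axis, 93.5 mm above the table, right under the closed cap's roof. Moves with the tray; axes as the riser's, z up. The bottle's shoulder is 64 mm above the table, 5.5 mm below the closed cap's lower rim.
- cap: White ribbed push-and-turn cap, loose, caught under three lugs of the bottle's neck: 44 mm across, 28 mm high, about 30 g, 1.5 mm play around the neck, red arrow on top along its x axis. Origin at the centre of its lower rim, z up; closed: 69.5 mm above the table, x axis along the riser's. Pulling or turning it unpressed does nothing.
- cap_top (a point): Centre of the cap's top face, 28 mm above its origin (97.5 mm above the table when closed). Pressed 3.5 mm or more here (it yields from 5 N, stops at 5.5 mm and 11 N) the cap can turn anticlockwise seen from above; from 0.85 rad on it is free and lifts straight off. A stop ends the turn at 1.4 rad; about 1.1 rad is best.
- seal (a joint): How far the cap has pressed the bottle's sprung inner seal down: 0 = at rest, 0.0055 m = fully pressed.
- clock: Black box clock, 45 x 85 x 55 mm, loose on top of the riser board, near its back edge. Origin at the centre of its underside. Leave it alone.
- remote: Black remote control with a purple pad, 140 x 38 x 16 mm, lying on the table. Origin at the centre of its underside. Leave it alone.
- mug: Blue ceramic mug, 80 mm across and 90 mm high, standing on the table. Origin at the centre of its underside. Leave it alone.
- vitamins: White vitamin jar with green label and yellow lid, 68 mm across and 100 mm high, on the table; not the bottle to open. Origin at the centre of its underside. Leave it alone.
- case: Blue glasses case, 160 x 60 x 38 mm, lying on the table. Origin at the centre of its underside. Leave it alone.
- charger: White USB charging tower, 75 x 75 mm foot, 146 mm high. Origin at the centre of its underside. Leave it alone.

How it is judged:
On the way, in this order (a step that is already met when the one before it is completed fails the run):
1. the tray is slid out, the cap still closed (value of joint tray above 0.118 m and z of cap in the frame of bottle_mouth below -0.02 m and angle between the x axis of cap and the x axis of bottle_mouth, either way round below 0.3 rad), for 0.2 s.
2. the cap is pressed down (value of joint seal above 0.0026 m and value of joint tray above 0.11 m), for 0.05 s.
3. the pressed cap is turned free while still on the bottle (angle between the x axis of cap and the x axis of bottle_mouth, either way round above 0.7 rad and z of cap in the frame of bottle_mouth below -0.019 m), for 0.02 s.
At the end, for the whole second after the job is handed in: The tray is still out (at least 110 of 130 mm); the cap is gripped by the fingers and touches no part of the bottle, its lower rim 20 to 100 mm above the bottle's mouth and within 25 mm of its axis, upright within 0.25 rad and still (under 20 mm/s); every bystander within 30 mm of where it began (value of joint tray above 0.11 m and z of cap in the frame of bottle_mouth between 0.02 and 0.1 m and horizontal distance between cap and bottle_mouth below 0.025 m and angle between cap's own z axis and vertical below 0.25 rad and linear speed of cap below 0.02 m/s and contact force between cap and the fingers above 1 N and contact force between cap and riser below 0.1 N and distance of each of clock, remote, mug, vitamins, case, charger from where it was at the start of the episode below 0.03 m); the arm keeps its last pose, push and grip.
It fails at once if one of the other things (clock, remote, mug, vitamin jar, glasses case, charger) is pushed more than 30 mm or tipped over (distance of any of clock, remote, mug, vitamins, case, charger from where it was at the start of the episode above 0.03 m or angle between any of clock, remote, mug, vitamins, case, charger's own z axis and vertical above 0.4 rad).
It also fails if it takes over 51 s, if anything falls off the work surface, if the arm or the gripper's body presses on something with over 40 N, if the wrist force passes 120 N, or if a joint passes its speed limit or range.

## Working session

There is one attempt and no reset: what is moved stays moved. The work goes in short steps, Python scripts to look and compute and a tool call to move; the robot and the scene stay as the last step left them, time stands still between calls to the robot, and variables do not carry over. Pictures are saved under pics/ and viewed, at most 10 in all, crops included, and the job is handed in when it is done.

Besides the shell and the picture viewer there is one more tool, called by a JSON object that holds its "fn" and its "kwargs", one argument or row to a line. move_arm: Moves the arm, as the interface text tells. Its arguments: {"type":"object","properties":{"moves":{"type":"array","items":{"type":"array","items":{"type":"number"}}},"gripper":{"type":"number"},"newtons":{"type":"number"}},"required":["moves"]}

```bash
mkdir -p pics; python3 - <<'E'
from workcell import monitor, grab_frame, camera_model, bot
import cv2,numpy as np
s=monitor.observe();print({k:np.round(v,3) for k,v in s.items()},bot.tip_extent)
a=grab_frame("scene");b=grab_frame("side")
cv2.imwrite("pics/scene.png",a);cv2.imwrite("pics/side.png",b)
for n in("scene","side","wrist"):print(n,camera_model(n))
E
```

```text
{'clock': np.float64(0.0), 'qpos': array([-0.07 ,  0.522, -0.036,  1.6  ,  0.021,  1.021, -0.113]), 'qd': array([-0.002,  0.001, -0.   ,  0.   ,  0.   , -0.002,  0.001]), 'joint_efforts': array([-4.0000e-03, -9.2711e+01,  1.9780e+00, -3.6993e+01,  1.8000e-02,
        8.0000e-03, -0.0000e+00]), 'position': array([ 0.625, -0.   ,  0.217]), 'tool_rot': array([-3.14 ,  0.   ,  1.571]), 'force': array([ 0.229, -0.026, -0.068]), 'moment': array([-0.001, -0.007, -0.015]), 'finger_force': np.float64(0.0), 'grip_width': np.float64(0.085)} 0.014
scene {'vfov': 52.806561332763714, 'cx': 281.5812756518595, 'cy': 214.50268733977708, 'R': array([[ 0.5995089 ,  0.80032481,  0.00832331],
       [ 0.65454578, -0.48427066, -0.58056159],
       [-0.46060711,  0.35349982, -0.81417379]]), 't': array([-0.30804011, -0.28311472,  1.59098154])}
side {'vfov': 57.74431427785431, 'cx': 272.29447755231246, 'cy': 208.35390193528693, 'R': array([[ 0.96639598, -0.25685772, -0.01014454],
       [-0.1783973 , -0.64173959, -0.74588518],
       [ 0.18507621,  0.7226302 , -0.66599729]]), 't': array([-0.49451537,  0.1710628 ,  0.9914776 ])}
wrist {'vfov': 59.79694173606212, 'cx': 276.31786694465455, 'cy': 205.84752123474902, 'T_tool_cam': array([[ 9.64302245e-04, -9.54075287e-01, -2.99565381e-01,
         7.66341188e-02],
       [ 9.99999438e-01,  7.87718491e-04,  7.10225450e-04,
         7.10820918e-05],
       [-4.41635360e-04, -2.99565898e-01,  9.54075510e-01,
        -1.55841248e-01],
       [ 0.00000000e+00,  0.00000000e+00,  0.00000000e+00,
         1.00000000e+00]])}
```

View pics/scene.png

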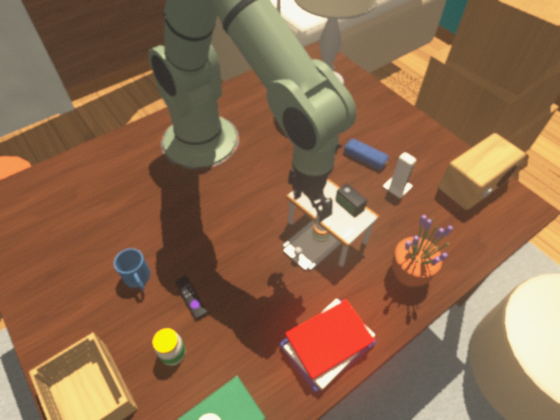

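View pics/side.png

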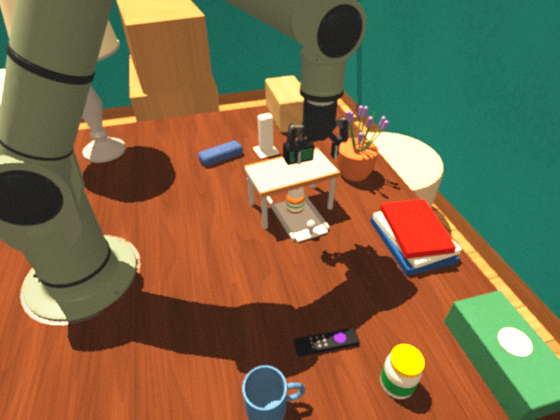

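The scene view shows the riser at about (335,210), with the tray front and knob near (296,254). The side view shows the board at about (292,170) and the knob near (311,225). I'll zoom in on both.

```bash
cat >h.py <<'E'
import cv2,numpy as np
from scipy.spatial.transform import Rotation as Ro
from workcell import monitor, grab_frame, camera_model, bot
def ray(n,uv,s=None):
    m=camera_model(n);f=210/np.tan(np.radians(m["vfov"]/2))
    d=np.array([(uv[0]-m["cx"])/f,(uv[1]-m["cy"])/f,1])
    if n=="wrist":
        R=Ro.from_euler("xyz",s["tool_rot"]).as_matrix();T=np.array(m["T_tool_cam"])
        return R@T[:3,3]+s["position"],R@T[:3,:3]@d
    R=np.array(m["R"]);return -R.T@np.array(m["t"]),R.T@d
def plane(n,uv,z,s=None):
    o,d=ray(n,uv,s);return o+d*(z-o[2])/d[2]
def tri(*rs):
    A=0;b=0
    for o,d in rs:
        d=d/np.linalg.norm(d);P=np.eye(3)-np.outer(d,d);A=A+P;b=b+P@o
    return np.linalg.solve(A,b)
E
python3 - <<'E'
import cv2,numpy as np
a=cv2.imread("pics/scene.png")[170:275,270:390];b=cv2.imread("pics/side.png")[140:245,235:355]
f=lambda i:cv2.resize(i,(0,0),fx=5,fy=5,interpolation=cv2.INTER_CUBIC)
c=np.hstack([f(a),f(b)]);cv2.imwrite("pics/z.png",cv2.resize(c,(800,350),interpolation=cv2.INTER_AREA))
E
```

```text
(no output)
```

View pics/z.png

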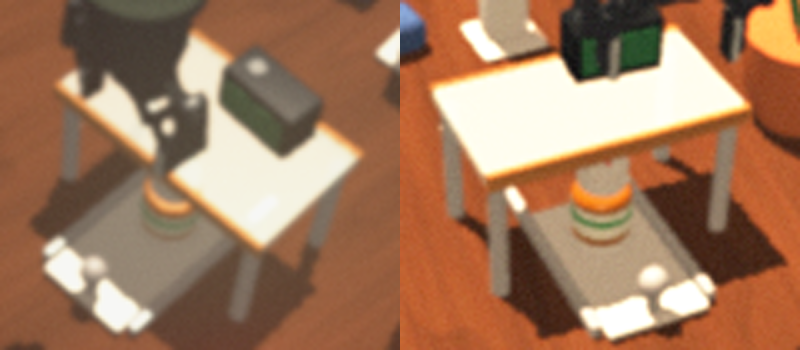

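```bash
python3 - <<'E'
from h import *
k=tri(ray("scene",(298.5,249.5)),ray("side",(310.9,222.8)));print("knob",k,plane("scene",(298.5,249.5),.04),plane("side",(310.9,222.8),.04))
S=[plane("scene",p,.14) for p in[(287.1,196.4),(348.6,245),(378,215.9)]]
D=[plane("side",p,.14) for p in[(262,194.6),(339.4,171.2),(316.6,149),(244.6,166.4)]]
print(np.round(S,4));print(np.round(D,4))
# front edge corners -> yaw & origin
for L,Rr in((S[0],S[1]),(D[0],D[1])):
    e=(Rr-L)[:2];print("len",np.linalg.norm(e)); e/=np.linalg.norm(e)
    out=np.array([e[1],-e[0]]); xr=-out
    mid=(L+Rr)[:2]/2; print("yaw",np.arctan2(xr[1],xr[0]),"out",out,"origin",mid-out*.035+0,"knob pred",mid+out*.07)
E
```

```text
knob [ 0.61904493 -0.01631138  0.0419927 ] [ 0.61752953 -0.01469098  0.04      ] [ 0.62009023 -0.01546058  0.04      ]
[[0.4975 0.0313 0.14  ]
 [0.7327 0.0647 0.14  ]
 [0.7101 0.199  0.14  ]]
[[0.4914 0.0239 0.14  ]
 [0.7277 0.0658 0.14  ]
 [0.7045 0.1914 0.14  ]
 [0.4732 0.1616 0.14  ]]
len 0.23749718173347342
yaw 1.7122253322062797 out [ 0.140958   -0.99001558] origin [0.61016219 0.08265695] knob pred [ 0.62496278 -0.02129468]
len 0.23998011355894258
yaw 1.7464003692808374 out [ 0.17470292 -0.98462119] origin [0.60340753 0.07930391] knob pred [ 0.62175133 -0.02408132]
```

```bash
python3 - <<'E'
from h import *
cv2.imwrite("pics/w.png",grab_frame("wrist"))
s=monitor.observe()
m=camera_model("wrist")
print(s["position"],[plane("wrist",p,.04,s)[:2] for p in((276,206),(276,300),(376,206))])
E
```

```text
[ 6.24750922e-01 -2.29404621e-05  2.16890009e-01] [array([ 0.62461798, -0.02802468]), array([ 0.62468906, -0.1304078 ]), array([ 0.72010875, -0.02792163])]
```

View pics/w.png

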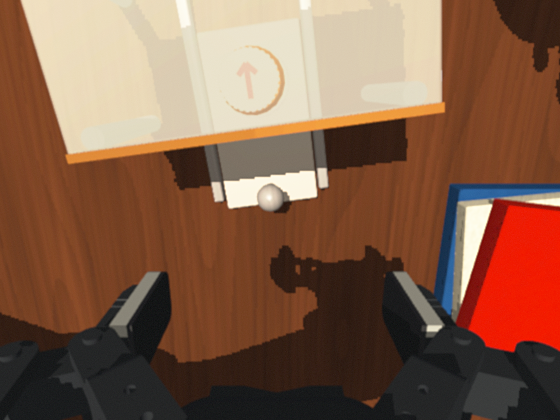

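The wrist view shows the knob at (270.5,197), the board's front edge running from (68,156) to (443,105), and the cap arrow at about (247,80) through the acrylic.

```bash
python3 - <<'E'
from h import *
s=monitor.observe()
print("knob",plane("wrist",(270.5,197.5),.04,s))
for z in(.14,.125):
    L=plane("wrist",(69,158),z,s);R=plane("wrist",(443,108),z,s);e=(R-L)[:2];n=np.linalg.norm(e);e/=n
    out=np.array([e[1],-e[0]]);print(z,n,L,R,"out",out,"yaw",np.arctan2(*(-out[::-1])),"knob",(L+R)[:2]/2+out*.07)
E
```

```text
knob [ 0.61939761 -0.01958237  0.04      ]
0.14 0.23772834234623247 [0.49187418 0.03556921 0.14      ] [0.72754005 0.06681603 0.14      ] out [ 0.13143919 -0.99132424] yaw 1.7026169535672677 knob [ 0.61890786 -0.01820008]
0.125 0.25305070541998415 [0.48329682 0.03292336 0.125     ] [0.73415212 0.06618414 0.125     ] out [ 0.13143919 -0.99132424] yaw 1.7026169535672675 knob [ 0.61792522 -0.01983895]
```

{"fn": "move_arm", "kwargs": {
  "moves": [
    [-3,-10,-20,0.07],
    [-5.5,-19,-50,0.134],
    [-5.5,-19,-85,0.134],
    [-5.5,-19,-115,0.134],
    [-5.5,-19,-140,0.134],
    [-5.5,-19,-160,0.134],
    [-5.5,-19,-174,0.134],
    [-5.5,-19,-182,0.134],
    [-5.5,-19,-182,0.134]
  ],
  "gripper": 0.7,
  "newtons": 40
}}

```text
clock: 1.27
position: [0.6195, -0.0191, 0.0352]
tool_rot: [-3.141, 0.0, 1.705]
force: [-1.1, 0.2, 0.6]
grip_width: 0.0597
finger_force: 0.0
```

{"fn": "move_arm", "kwargs": {
  "moves": [
    [0,0,0,0],
    [0,0,0,0],
    [0,0,0,0],
    [0,0,0,0],
    [0,0,0,0],
    [0,0,0,0]
  ],
  "gripper": 0
}}

```text
clock: 2.02
position: [0.6213, -0.0196, 0.0381]
tool_rot: [3.137, 0.001, 1.704]
force: [-5.8, -2.9, 34.9]
grip_width: 0.0
finger_force: 17.2
```

```bash
python3 - <<'E'
from h import *
cv2.imwrite("pics/w2.png",grab_frame("wrist"))
print(monitor.observe()["force"])
E
```

```text
[-4.87289885 -1.92293018 34.99947624]
```

View pics/w2.png

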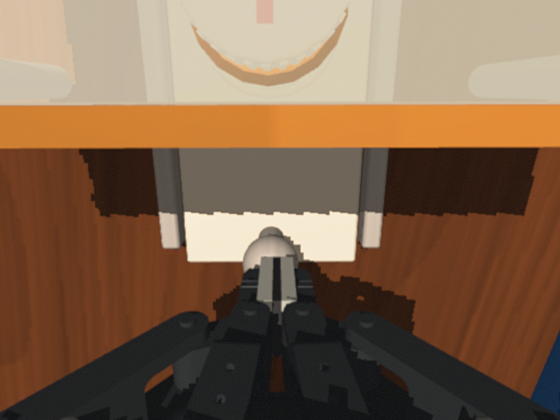

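The wrist view shows the fingers shut on the outer side of the ball, whose visible centre is at about (271,262). The grasp missed it in the slide direction.

```bash
python3 - <<'E'
from h import *
s=monitor.observe();print(s["position"],s["tool_rot"])
for v in(235,255,262):print(v,plane("wrist",(271,v),.04,s),plane("wrist",(271,v),.053,s))
L=plane("wrist",(100,148),.125,s);print("edge low",L,plane("wrist",(100,103),.14,s),plane("wrist",(460,148),.125,s))
E
```

```text
[ 0.62129163 -0.01953985  0.03803569] [3.13758536e+00 1.00798858e-03 1.70420668e+00]
235 [ 0.61717298 -0.00549337  0.04      ] [ 6.16611971e-01 -2.54416296e-04  5.30000000e-02]
255 [ 0.61845868 -0.01532735  0.04      ] [ 0.61778899 -0.00925717  0.053     ]
262 [ 0.61891969 -0.01885352  0.04      ] [ 0.61821104 -0.01248528  0.053     ]
edge low [0.57941166 0.04193508 0.125     ] [0.58625827 0.05153498 0.14      ] [0.64653673 0.05096475 0.125     ]
```

```bash
python3 - <<'E'
from h import *
a=cv2.imread("pics/w2.png")[215:345,200:350]
b=grab_frame("side")[180:245,270:345]
f=lambda i,w:cv2.resize(i,w,interpolation=cv2.INTER_CUBIC)
cv2.imwrite("pics/z2.png",np.hstack([f(a,(400,347)),f(b,(400,347))]))
E
```

```text
(no output)
```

View pics/z2.png

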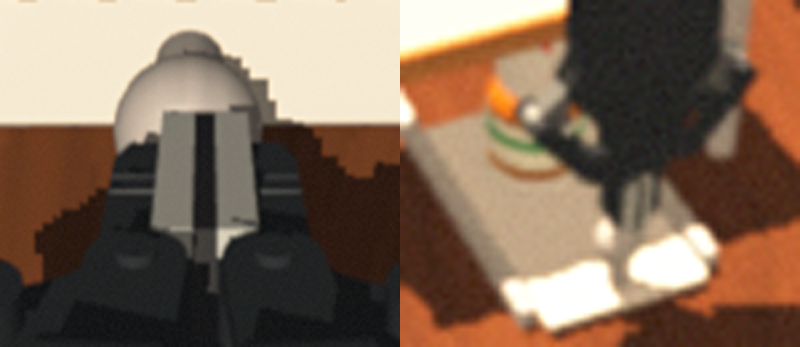

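The open and shut pads in the pictures, and the 35 N upward push, put the fingertips about 15 mm *behind* the TCP, so they closed on top of the ball. They need to go about 28 mm lower. I'll open, lower gently, then close.

{"fn": "move_arm", "kwargs": {
  "moves": [
    [0,0,5,0],
    [0,0,5,0],
    [0,0,5,0],
    [0,0,-5,0],
    [0,0,-12,0],
    [0,0,-18,0],
    [0,0,-22,0],
    [0,0,-22,0]
  ],
  "gripper": 0.7
}}

```text
clock: 3.12
position: [0.6193, -0.019, 0.0129]
tool_rot: [-3.141, -0.0, 1.705]
force: [-1.8, -1.3, 0.4]
grip_width: 0.06
finger_force: 0.0
```

{"fn": "move_arm", "kwargs": {
  "moves": [
    [0,0,-3,0],
    [0,0,-5,0],
    [0,0,-5,0],
    [0,0,-5,0],
    [0,0,-5,0],
    [0,0,-5,0]
  ],
  "gripper": 0
}}

```text
clock: 3.88
position: [0.6185, -0.0192, 0.0084]
tool_rot: [-3.14, -0.0, 1.705]
force: [-8.5, 0.0, 8.7]
grip_width: 0.0244
finger_force: 38.7
```

{"fn": "move_arm", "kwargs": {
  "moves": [
    [1,-8,0,0],
    [3,-24,0,0],
    [5.5,-42,0,0],
    [8,-60,0,0],
    [10.5,-78,0,0],
    [13,-96,0,0],
    [15,-112,0,0],
    [16.5,-123,0,0],
    [17.5,-129,0,0],
    [17.5,-130,0,0],
    [17.5,-130,0,0]
  ]
}}

```text
clock: 5.25
position: [0.636, -0.1481, 0.0084]
tool_rot: [-3.14, -0.001, 1.705]
force: [-8.4, 6.1, 9.4]
grip_width: 0.0238
finger_force: 39.3
```

{"fn": "move_arm", "kwargs": {
  "moves": [
    [0,0,0,0],
    [0,0,0,0],
    [0,0,0,0],
    [0,0,20,0],
    [0,0,60,0],
    [0,0,110,0],
    [0,20,160,0],
    [-3,50,190,0],
    [-3,58,190,0],
    [-3,58,190,0],
    [-3,58,190,0]
  ],
  "gripper": 1
}}

```text
clock: 6.62
position: [0.6335, -0.0921, 0.1976]
tool_rot: [-3.14, 0.0, 1.704]
force: [-0.1, -0.6, -0.4]
grip_width: 0.0849
finger_force: 0.0
```

```bash
python3 - <<'E'
from h import *
s=monitor.observe();cv2.imwrite("pics/w3.png",grab_frame("wrist"));print(s["position"],s["tool_rot"],s["qpos"],s["force"])
E
```

```text
[ 0.63351826 -0.09212884  0.19755967] [-3.14019555e+00  2.41249115e-04  1.70373358e+00] [ 0.11137034  0.56695008 -0.09054661  1.57326209  0.05810537  1.00534173
  0.13664411] [-0.06048538 -0.58009759 -0.42645578]
```

View pics/w3.png

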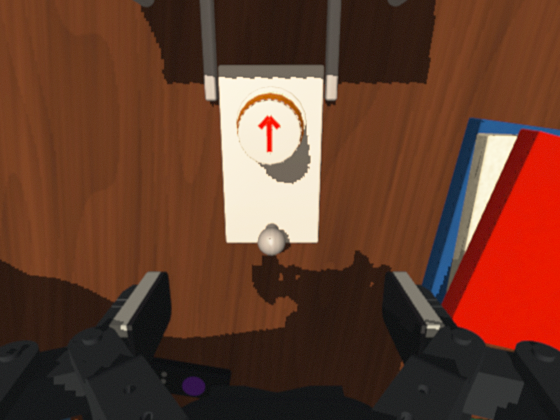

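The wrist view shows the tray fully out, with the cap top centred at about (270,133), its red arrow at (269,133), and the knob at (271,241).

```bash
python3 - <<'E'
from h import *
s=monitor.observe();im=cv2.imread("pics/w3.png")
hsv=cv2.cvtColor(im,cv2.COLOR_BGR2HSV);m=((hsv[...,1]>150)&((hsv[...,0]<6)|(hsv[...,0]>174)))[100:170,230:310]
y,x=np.nonzero(m);print(x.mean()+230,y.mean()+100,x.min()+230,x.max()+230,y.min()+100,y.max()+100)
c=plane("wrist",(270,133),.0975,s);k=plane("wrist",(271,241),.04,s)
print("cap",c,"knob",k,"c from k",k[:2]-.105*np.array([.134,-.991]),"delta mm",1000*(c-s["position"]), np.linalg.norm(c[:2]-plane("wrist",(303,133),.0975,s)[:2]))
E
```

```text
268.8868613138686 130.02919708029196 259 279 116 151
cap [ 0.62279011 -0.04409553  0.0975    ] knob [ 0.63617159 -0.14823757  0.04      ] c from k [ 0.62210159 -0.04418257] delta mm [-10.74602     48.01665473 -99.99824188] 0.022799427993347547
```

{"fn": "move_arm", "kwargs": {
  "moves": [
    [-4,16,0,0],
    [-11,48,-15,0],
    [-11,48,-40,0],
    [-11,48,-70,0],
    [-11,48,-100,0],
    [-11,48,-120,0],
    [-11,48,-132,0],
    [-11,48,-140,0],
    [-11,48,-142,0],
    [-11,48,-142,0]
  ],
  "gripper": 1
}}

```text
clock: 7.92
position: [0.6233, -0.0431, 0.0568]
tool_rot: [3.141, 0.0, 1.705]
force: [-0.6, -0.7, 0.0]
grip_width: 0.0854
finger_force: 0.0
```

{"fn": "move_arm", "kwargs": {
  "moves": [
    [0,0,0,0],
    [0,0,0,0],
    [0,0,0,0],
    [0,0,0,0],
    [0,0,0,0]
  ],
  "gripper": 0,
  "newtons": 70
}}

```text
clock: 8.55
position: [0.6225, -0.0431, 0.0563]
tool_rot: [-3.141, -0.0, 1.705]
force: [-5.1, -0.5, 5.3]
grip_width: 0.0424
finger_force: 70.5
```

```bash
python3 - <<'E'
from h import *
a=grab_frame("wrist")
b=grab_frame("side")[150:245,260:370]
f=lambda i,w:cv2.resize(i,w,interpolation=cv2.INTER_CUBIC)
cv2.imwrite("pics/g.png",np.hstack([f(a,(400,300)),f(b,(347,300))]))
E
```

```text
(no output)
```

View pics/g.png

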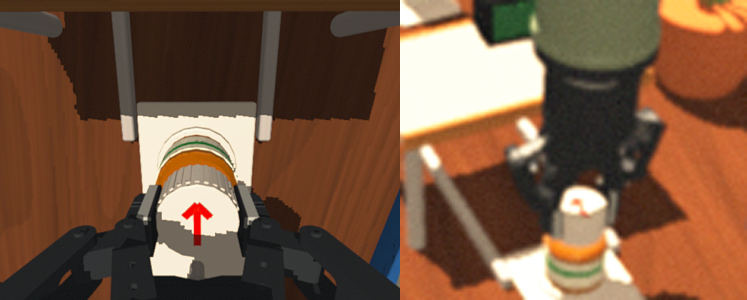

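The cap sits square between the pads with its arrow pointing straight back. Now I'll press.

{"fn": "move_arm", "kwargs": {
  "moves": [
    [0,0,-2,0],
    [0,0,-4,0],
    [0,0,-6,0],
    [0,0,-6,0],
    [0,0,-6,0]
  ]
}}

```text
clock: 9.28
position: [0.6226, -0.0431, 0.0517]
tool_rot: [-3.141, 0.0, 1.705]
force: [-13.3, 1.3, 28.8]
grip_width: 0.0426
finger_force: 72.7
```

{"fn": "move_arm", "kwargs": {
  "moves": [
    [0,0,0,0.12],
    [0,0,0,0.24],
    [0,0,0,0.36],
    [0,0,0,0.48],
    [0,0,0,0.6],
    [0,0,0,0.72],
    [0,0,0,0.84],
    [0,0,0,0.96],
    [0,0,0,1.06],
    [0,0,0,1.12],
    [0,0,0,1.12]
  ]
}}

```text
clock: 10.65
position: [0.6219, -0.0435, 0.0516]
tool_rot: [-3.14, -0.001, 2.825]
force: [-20.8, -1.7, 33.3]
grip_width: 0.0425
finger_force: 73.1
```

```bash
python3 - <<'E'
from h import *
a=grab_frame("wrist")
b=grab_frame("side")[150:245,260:370]
f=lambda i,w:cv2.resize(i,w,interpolation=cv2.INTER_CUBIC)
cv2.imwrite("pics/t.png",np.hstack([f(a,(400,300)),f(b,(347,300))]))
E
```

```text
(no output)
```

View pics/t.png

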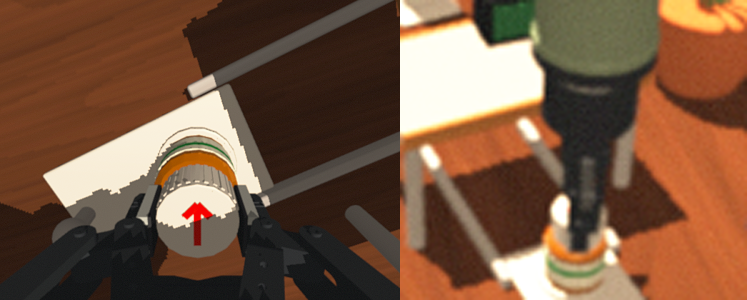

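The arrow turned with the gripper while the tray turned about 64° in view, so the cap is free. Now I'll lift.

{"fn": "move_arm", "kwargs": {
  "moves": [
    [0,0,3,0],
    [0,0,8,0],
    [0,0,16,0],
    [0,0,28,0],
    [0,0,42,0],
    [0,0,56,0],
    [0,0,68,0],
    [0,0,77,0],
    [0,0,81,0],
    [0,0,81,0],
    [0,0,81,0],
    [0,0,81,0]
  ]
}}

```text
clock: 12.25
position: [0.6228, -0.043, 0.1309]
tool_rot: [-3.141, -0.001, 2.825]
force: [0.0, -0.0, -0.7]
grip_width: 0.0424
finger_force: 71.8
```

```bash
python3 - <<'E'
from h import *
a=grab_frame("wrist")
b=grab_frame("side")[130:245,240:370]
f=lambda i,w:cv2.resize(i,w,interpolation=cv2.INTER_CUBIC)
cv2.imwrite("pics/l.png",np.hstack([f(a,(400,300)),f(b,(339,300))]))
E
```

```text
(no output)
```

View pics/l.png

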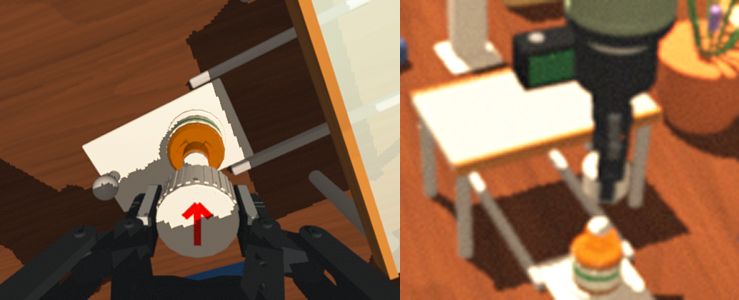

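The cap is in the grip, upright and clear above the open bottle. The tray is still out and nothing else has moved.

```bash
python3 -c "
from workcell import bot
print(bot.job_done())"
```

```text
the job is handed in; nothing more can be done
None
```

The job is handed in (no verdict was returned): the tray was slid fully out, and the cap was pressed, turned about 64° and lifted; by my measurements it is held upright and still about 5 cm above the bottle's mouth, and I saw nothing else moved.

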